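# Close the paint box with its tongued cover

### The job

Put the larger of the two wooden covers on the open paint box: hold it by its handle, hook its tongue at a tilt under the steel strip at one end of the box, then swing it down until it lies flat on the ledge inside, and let go. Leave the smaller cover where it lies.

Things in the scene. Friction and masses are not known exactly. Their poses are not given: they have to be found in the camera images.
- paintbox: Open wooden paint box, fixed, 172 x 138 mm, walls 50 tall. Origin: centre of its underside on the bench; x points to the end with the steel strip, z up. Mouth inside the walls: x -78 to 78, y -62 to 62 mm. Ledge all round inside, top 30 mm above the bench. The strip lies on the rim over x 50 to 86 mm, full width, its underside 50 and top 55 mm above the bench: a 20 mm high gap over the ledge.
- cover_handle (a point): Centre of the larger cover's handle bar, 42 mm above the underside. Axes: x to the tongue, z up. Bar along y: 90 long, 20 thick (x), 24 tall, posts at y +/-35, 24 mm free above the board. Loose plywood cover, about 0.1 kg, 6 thick, 100 wide, 140 long: from the handle 55 mm back, 85 forward, the last 25 being the tongue, 60 wide. Starts flat on the bench. Seated: 72 mm above the bench.
- cover_tip (a point): Middle of the end edge of the larger cover's tongue, at half its 6 mm thickness: 85 mm ahead (+x) of and 39 mm below the handle's centre; same axes. Seated it is 33 mm above the bench, some 20 mm in under the strip (28 at most). The cover is longer than the mouth clear of the strip (128 mm), so it enters only tongue first, tilted tongue down by 10 to 25 degrees.
- small_cover_handle (a point): Centre of the handle bar of the smaller cover, the same shape but only 92 x 66 mm, bar 59 mm long and 20 mm thick, its centre 42 mm above the bench. It does not belong to this box and stays where it is.
Mind the look-alikes: they are no part of the job. What is shaped like the part that bears cover_handle but blue or purple is not meant.

How it is judged:
By the outcome, as a careful person would: the job done as asked, in the order asked, and still so for the second after the job is handed in, with the robot touching nothing.
It also fails if it takes over 38 s, if anything falls off the work surface, if the arm or the gripper's body presses on something with over 40 N, if the wrist force passes 120 N, or if a joint passes its speed limit or range.

### The arm

A 6-joint arm with a two-finger parallel gripper is mounted at the origin on the work surface. World frame = base frame: x ahead of the robot, y to its left, z up, the work surface at z = 0. Lengths are in m, angles in degrees, forces in N, time in s.
With the tool pointing down it reaches from about 0.275 to 0.825 m from the base axis. Payload 5.2 kg.
Tool frame: the origin (TCP) lies at the very end of the fingers, on their centre line; the grasp point (between the pads) lies 19 mm behind it (ctrl.grip_point_offset is the distance from the TCP to the grasp point, in m); z points along the fingers, y is the direction in which the jaws open and shut (so a half turn about z gives the same grasp; the last joint's range is limited). The gripper opens to 93 mm and grips with 3 to 60 N. Pads are 15 mm wide; open, the fingers measure 128 mm over their backs; the gripper's body (75 mm by 188 mm) begins 65 mm behind the grasp point.
Start: joints at [-79.973, 14.817, 87.949, -0, 77.235, -11.62], TCP at [0.203, -0.511, 0.219] pointing down, gripper open.
Joint ranges: [-179.93, 179.93], [-52.35, 119.4], [10.71, 147.94], [-69.91, 249.91], [12.55, 155.21], [-178.61, 178.61]. Speed limits (degrees/s): [147.25, 147.25, 180, 180, 180, 180].

### API

Orientations are given as a 3x3 rotation matrix whose columns are the frame's x, y, z axes.
In Python, from station import ctrl gives the robot as it stands.
- The arm moves only by the tool send_rows, never from a script. Its argument "commands" is a list of rows, each a list of 3 entries, a list of its own where there are three numbers: the shift along the tool's x, y, z in cm, then the turn, a rotation vector about the tool's x, y, z in degrees, then the closure in counts, from 0 (fully open) to 255 (shut). In form: [[[x, y, z], [rx, ry, rz], grip], ...]. A call has 1 to 8 rows; each row shifts and turns the commanded pose from where the row before left it, along the tool's axes as they then stand; what a row does not reach is not made up. A row lasts 1/10 s, in which the tool goes at most 50 mm and 8.59 degrees, less where a joint would pass 70% of its speed; a pose out of reach is approached as far as the arm can. A call is refused whole if a number of a shift passes 5 or a number of a turn 8.59, either way. A call with a gripper value outside its range is refused whole. The fingers move at their own pace and stop on an object; "newtons" is the grip in N (left out, the last holds). Time passes only in rows, so rows that do not move let the fingers close. It gives the time, the measured TCP pose, the force and the opening at its end, in the units of the state.
- ctrl.read_state(): the state, without advancing time (a new reading comes with each control period).
- ctrl.get_image(name): name is "scene" or "side" or "wrist"; returns the picture (400x640x3 uint8, red, green, blue); there is no depth.
- ctrl.camera_info(name): a dict with "fov_y" (degrees; the focal length in pixels is half the picture's height over the tangent of half this angle, whatever the lens; pixels are square), "cx", "cy" (the principal point, pixels), "k1" (the pictures are not rectified: a ray, as slopes to the right and down, at radius r is drawn at 1 + k1 r^2 times it, then the intrinsics apply), "R" (3x3) and "t" (3): a world point X has camera coordinates R X + t; the wrist camera has in their place "mount" (4x4, takes a point from camera to tool coordinates, whose origin is the TCP and whose axes are the flange's). Camera axes: x right, y down, z forward; pixel columns grow to the right and rows downward; lengths in m; the calibration is good to about 2 mm. A picture is of the moment at which its call begins: read the wrist's pose just before it. camera_info takes no time and is no camera call.
- ctrl.finish_job(): hands the job in, once; it reports no verdict.
The state is a dict: "time": time; "q": joint angles; "joint_velocities": joint speeds; "effort": joint torques, N m; "position": TCP position; "eef_rot": TCP orientation; "ft_force": force on the tool from outside, world axes, zero at the start; "ft_torque": the same for the moment, N m; "width": opening from 0.0 (shut) to 1.0 (fully open).
Only numpy, scipy, OpenCV 4.12 (cv2) and the standard library are available. Lean on these libraries where they do the work, as an engineer would, in place of code of your own. Each camera call takes 0.05 s, during which the arm holds its last target. There are 200 camera calls.

## Working session

There is one attempt and no reset: what is moved stays moved. The work goes in short steps, Python scripts to look and compute and a tool call to move; the robot and the scene stay as the last step left them, time stands still between calls to the robot, and variables do not carry over. Pictures are saved under pics/ and viewed, on a budget of 10 in all, crops included, one or two more only if the job needs it, and the job is handed in when it is done.

Besides the shell and the picture viewer there is one more tool, called after "Emit:" by a JSON object that holds its "name" and its "arguments", one argument or row to a line. send_rows: Moves the arm, as the interface text tells. Its arguments: {"type":"object","properties":{"commands":{"type":"array"},"newtons":{"type":"number"}},"required":["commands"]}

```bash
ls; mkdir -p pics
python3 - <<'E'
from station import ctrl
import cv2,numpy as np
ims=[ctrl.get_image(n) for n in("scene","side")]
for n,i in zip(("scene","side"),ims):
    cv2.imwrite(f"pics/{n}0.png",i[:,:,::-1]); print(n,ctrl.camera_info(n))
print(ctrl.camera_info("wrist")); s=ctrl.read_state(); print(s); print(ctrl.grip_point_offset)
E
```

```text
pics
scene {'fov_y': 46.66167675398138, 'cx': 318.99757454492607, 'cy': 207.3132788100112, 'k1': -0.08279143416373595, 'R': array([[-0.69122664,  0.72257542,  0.00951265],
       [ 0.61094287,  0.59136648, -0.52634067],
       [-0.38594629, -0.35800901, -0.85022056]]), 't': array([ 0.32615521, -0.26624004,  1.32714114])}
side {'fov_y': 53.20850605641546, 'cx': 318.8041306898229, 'cy': 195.76162444498232, 'k1': -0.06199173546264283, 'R': array([[-0.94717732, -0.32050911,  0.01135891],
       [-0.23130055,  0.65815377, -0.71647308],
       [ 0.22216024, -0.68125438, -0.69752226]]), 't': array([0.45532353, 0.16442677, 0.90402989])}
{'fov_y': 66.11618140246705, 'cx': 309.88276629322144, 'cy': 197.0341186029357, 'k1': 0.011444673744899684, 'mount': array([[-5.03434092e-04, -9.60541578e-01, -2.78135979e-01,
         7.72475888e-02],
       [ 9.99999635e-01, -6.75510995e-04,  5.22846735e-04,
        -1.05801180e-03],
       [-6.90099940e-04, -2.78135614e-01,  9.60541568e-01,
        -1.66273050e-01],
       [ 0.00000000e+00,  0.00000000e+00,  0.00000000e+00,
         1.00000000e+00]])}
{'time': 0.1, 'q': array([-7.99735530e+01,  1.48564731e+01,  8.80032912e+01, -1.38945399e-03,
        7.72364582e+01, -1.16186541e+01]), 'joint_velocities': array([ 0.13373094, -0.1398625 , -0.08397166, -0.02158591,  0.06916023,
       -0.00711916]), 'effort': array([ 1.86124329e-03, -4.38210726e+01, -2.84642011e+01,  7.21254596e-02,
        3.62226390e-02, -5.29464012e-05]), 'position': array([ 0.20280524, -0.51071324,  0.21789842]), 'eef_rot': array([[ 9.29484490e-01,  3.68861063e-01, -3.15678186e-04],
       [ 3.68861064e-01, -9.29483079e-01,  1.64963331e-03],
       [ 3.15067964e-04, -1.64974997e-03, -9.99998590e-01]]), 'ft_force': array([0.04110207, 0.47930202, 0.60840206]), 'ft_torque': array([0.00306106, 0.03068966, 0.01391164]), 'width': 0.9955545258827929}
0.0188
```

View pics/scene0.png

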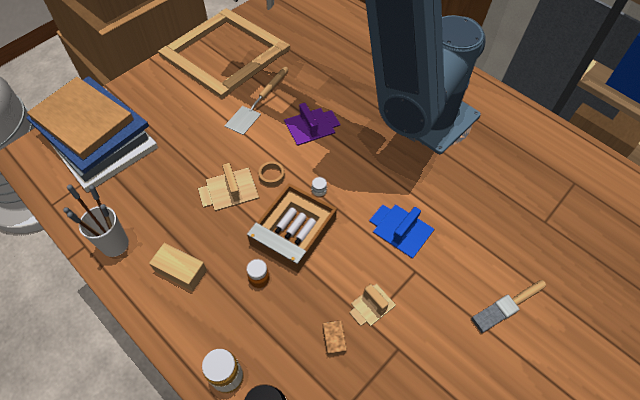

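View pics/side0.png

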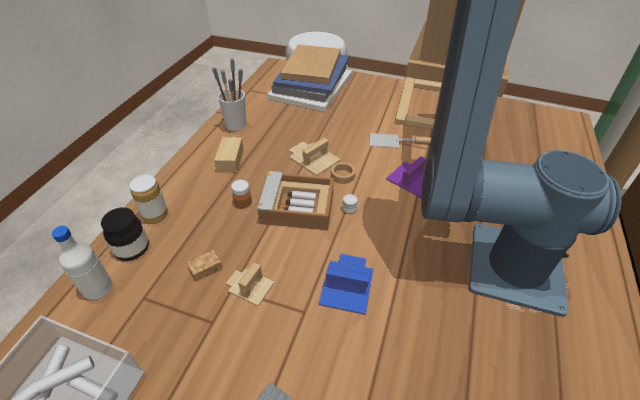

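The scene view shows the larger cover at about (230,187), its tongue pointing left. The box is at (293,228) with its steel strip at the lower-left end (275,243). The small cover is at (373,303), and the blue and purple decoys are at (402,230) and (311,123). In the side view the cover is at (315,155) and the box at (296,200), strip on the left.

```bash
cat > h.py <<'E'
import numpy as np, cv2
from station import ctrl
def cam(n, st=None):
    c=ctrl.camera_info(n); f=200/np.tan(np.radians(c["fov_y"]/2))
    if n=="wrist":
        M=np.eye(4); M[:3,:3]=st["eef_rot"]; M[:3,3]=st["position"]; T=M@c["mount"]
        Rc,o=T[:3,:3],T[:3,3]
    else: Rc=c["R"].T; o=-Rc@c["t"]
    return dict(f=f,cx=c["cx"],cy=c["cy"],k=c["k1"],Rc=Rc,o=o)
def ray(c,p):
    d=(np.array(p,float)-[c["cx"],c["cy"]])/c["f"]; u=d.copy()
    for _ in range(20): u=d/(1+c["k"]*(u@u))
    v=c["Rc"]@np.array([*u,1]); return c["o"],v/np.linalg.norm(v)
def plane(c,p,z):
    o,v=ray(c,p); return o+v*(z-o[2])/v[2]
def tri(c1,p1,c2,p2):
    o1,a=ray(c1,p1);o2,b=ray(c2,p2)
    s=np.linalg.lstsq(np.c_[a,-b],o2-o1,rcond=None)[0]
    x,y=o1+a*s[0],o2+b*s[1]; return (x+y)/2,np.linalg.norm(x-y)
def proj(c,X):
    p=c["Rc"].T@(np.array(X)-c["o"]); u=p[:2]/p[2]; return u*(1+c["k"]*(u@u))*c["f"]+[c["cx"],c["cy"]]
E
python3 - <<'E'
from h import *
S,D=cam("scene"),cam("side")
for n,p,q in [("cover",(231,180),(317,150)),("box",(293,222),(296,196)),("small",(376,295),(250,277))]: print(n,tri(S,p,D,q))
for p in [(248,235),(298,266),(336,215),(290,187)]: print("box S",plane(S,p,.05))
for p in [(266,172),(260,220),(331,226),(331,180)]: print("box D",plane(D,p,.05))
for n in("scene","side"):
    i=cv2.imread(f"pics/{n}0.png"); 
    cr=i[150:280,185:345] if n=="scene" else i[130:235,240:370]
    cr=cv2.resize(cr,None,fx=4 if n=="scene" else 4,fy=4,interpolation=cv2.INTER_CUBIC); cv2.imwrite(f"pics/c_{n}.png",cr); print(cr.shape)
E
```

```text
cover (array([ 0.56187964, -0.22112554,  0.02981026]), np.float64(0.0012591615556634462))
box (array([ 0.54515387, -0.01420802,  0.04170834]), np.float64(0.0041587996929863535))
small (array([0.54860029, 0.24359749, 0.04175408]), np.float64(0.0051031361979985744))
box S [ 0.64268214 -0.06209913  0.05      ]
box S [0.61778134 0.07496527 0.05      ]
box S [0.46338715 0.04652038 0.05      ]
box S [ 0.48290339 -0.08790186  0.05      ]
box D [ 0.65012658 -0.06253874  0.05      ]
box D [0.59306899 0.09923931 0.05      ]
box D [0.43054554 0.06209478 0.05      ]
box D [ 0.47818225 -0.08951186  0.05      ]
(520, 640, 3)
(420, 520, 3)
```

Emit:
{"name": "send_rows", "arguments": {
  "commands": [
    [[4,-2.2,-0.8],[0,0,0],0],
    [[4,-2.2,-0.8],[0,0,0],0],
    [[4,-2.2,-0.8],[0,0,0],0],
    [[4,-2.2,-0.8],[0,0,0],0],
    [[4,-2.2,-0.8],[0,0,0],0],
    [[4,-2.2,-0.8],[0,0,0],0],
    [[4,-2.2,-0.8],[0,0,0],0],
    [[0,0,0],[0,0,0],0]
  ]
}}

```text
time: 0.9
position: [0.4093, -0.2607, 0.2757]
eef_rot: [[0.927, 0.375, 0.003], [0.375, -0.927, 0.001], [0.003, 0.0, -1.0]]
ft_force: [-0.2, -1.2, -0.0]
width: 1.005
```

```bash
cat > shot.py <<'E'
import sys,json
from h import *
n=sys.argv[1]; s=ctrl.read_state(); i=ctrl.get_image("wrist")
cv2.imwrite(f"pics/{n}.png",i[:,:,::-1]); json.dump({k:np.array(s[k]).tolist() for k in("position","eef_rot")},open(f"pics/{n}.json","w"))
print(s["time"],s["position"],s["eef_rot"].round(3).tolist(),s["q"].round(1),s["width"])
E
python3 shot.py w1
```

```text
0.9 [ 0.40929025 -0.2606524   0.27567906] [[0.927, 0.375, 0.003], [0.375, -0.927, 0.001], [0.003, 0.0, -1.0]] [-45.8   6.   90.8   0.1  83.1  22.2] 1.0046936475090358
```

View pics/w1.png

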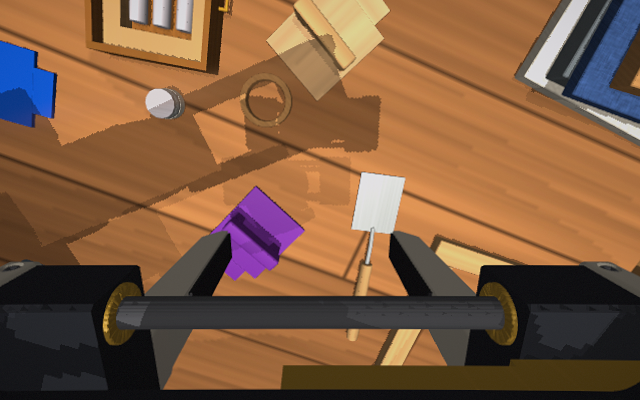

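Cover is at the top of the wrist view (330,40), tongue toward the upper right. The box is cut off at the upper left (150,35), with the ring (265,100) and cap (165,103) between. I'll move further for a full view.

Emit:
{"name": "send_rows", "arguments": {
  "commands": [
    [[4.3,-1.5,-1],[0,0,0],0],
    [[4.3,-1.5,-1],[0,0,0],0],
    [[4.3,-1.5,-1],[0,0,0],0],
    [[4,0,0],[0,0,0],0],
    [[0,0,0],[0,0,0],0],
    [[0,0,0],[0,0,0],0]
  ]
}}

```text
time: 1.55
position: [0.5464, -0.1614, 0.3033]
eef_rot: [[0.929, 0.369, -0.003], [0.369, -0.929, 0.0], [-0.002, -0.001, -1.0]]
ft_force: [-0.1, -0.2, 0.6]
width: 0.997
```

```bash
python3 shot.py w2
```

```text
1.55 [ 0.54636714 -0.1614083   0.30329743] [[0.929, 0.369, -0.003], [0.369, -0.929, 0.0], [-0.002, -0.001, -1.0]] [-27.6  14.7  76.5  -0.   89.   40.7] 0.9966226530865588
```

Emit:
{"name": "send_rows", "arguments": {
  "commands": [
    [[0,3.5,0],[0,0,0],0],
    [[0,4,0],[0,0,0],0],
    [[0,0,0],[0,0,0],0],
    [[0,0,0],[0,0,0],0]
  ]
}}

```text
time: 2.0
position: [0.573, -0.2323, 0.304]
eef_rot: [[0.931, 0.365, -0.002], [0.365, -0.931, 0.001], [-0.001, -0.001, -1.0]]
ft_force: [-0.5, -0.3, -0.1]
width: 1.001
```

```bash
python3 shot.py w3; python3 -c "
import cv2,numpy as np
a=cv2.imread('pics/w2.png')[:270,60:560];b=cv2.imread('pics/w3.png')[:270,60:560]
cv2.imwrite('pics/w23.png',cv2.resize(np.vstack([a,b]),None,fx=1.1,fy=1.1))"
```

```text
2.0 [ 0.57295843 -0.23232171  0.30397832] [[0.931, 0.365, -0.002], [0.365, -0.931, 0.001], [-0.001, -0.001, -1.0]] [-32.4  19.9  69.1  -0.   91.   36.2] 1.0006279545024368
```

View pics/w23.png

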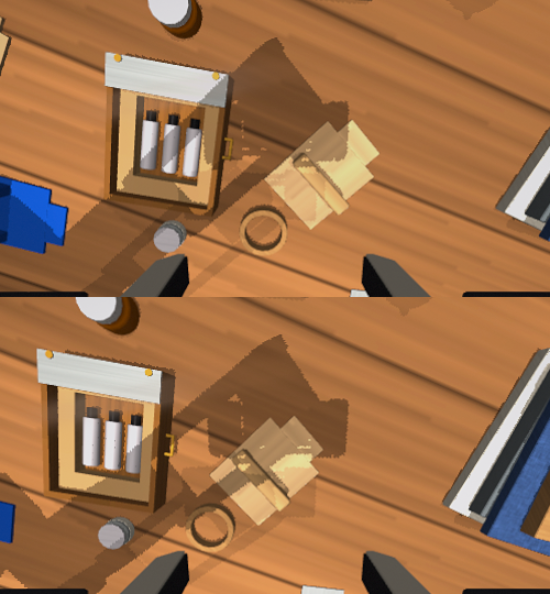

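Wrist views show the box at (167,130) with the strip at its top end, cover at (325,175) with its tongue to the upper right, and the ring beside the cover's back corner at (263,230), all in composite pixels. Next I'll zoom in for corner reading.

Run:
```python
import cv2,numpy as np
ims=[cv2.imread(f'pics/w{k}.png') for k in(2,3)]
def crop(i,x,y,w,h,s):
    return cv2.resize(i[y:y+h,x:x+w],None,fx=s,fy=s,interpolation=cv2.INTER_CUBIC)
# cover crops 100x75 ->400x300(x4) ; box crops 133x... 
a=np.hstack([crop(ims[0],295,105,114,110,3.5),crop(ims[1],245,105,114,110,3.5)])
cv2.imwrite('pics/zc.png',a)
b=np.hstack([crop(ims[0],150,40,128,165,3.1),crop(ims[1],88,40,128,165,3.1)])
cv2.imwrite('pics/zb.png',b); print(a.shape,b.shape)
```

```text
(385, 798, 3) (512, 794, 3)
```

View pics/zc.png

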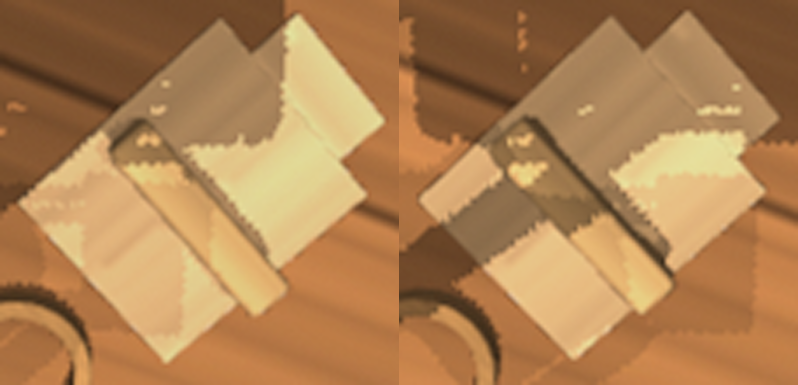

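View pics/zb.png

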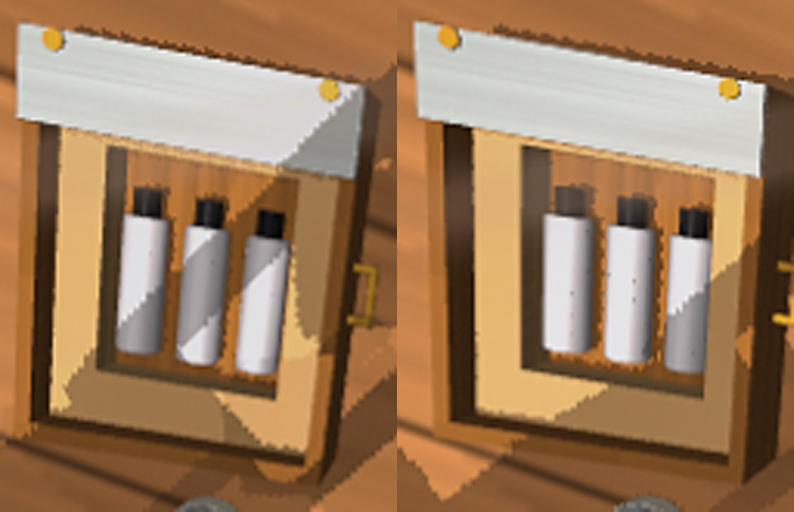

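```bash
cat > m.py <<'E'
from h import *
import json
C=[cam("wrist",{k:np.array(v) for k,v in json.load(open(f"pics/w{n}.json")).items()}) for n in(2,3)]
f=lambda p,o,s:(np.array(p)+.5)/s-.5+o
cov={"A":((20,202),(19,200)),"B":((222,20),(214,17)),"TL":((298,13),(287,11)),"TR":((384,121),(380,119)),"C":((367,196),(367,189)),"D":((167,361),(176,359)),"barR":((270,303),(258,300)),"barL":((128,132),(112,132))}
box={"s1":((17,24),(17,22)),"s2":((365,84),(368,84)),"s3":((357,178),(363,176)),"s4":((16,117),(18,114)),"b3":((319,482),(346,484)),"b4":((15,435),(37,435))}
def go(d,o1,o2,s,zs):
    P={}
    for k,(a,b) in d.items():
        a,b=f(a,o1,s),f(b,o2,s); X,e=tri(C[0],a,C[1],b); z=zs(k)
        p=plane(C[0],a,z),plane(C[1],b,z); P[k]=(p[0]+p[1])/2
        print(k,"tri",(X*1e3).round(1),"err",round(e*1e3,1),"plane",(p[0]*1e3).round(1)[:2],(p[1]*1e3).round(1)[:2])
    return P
P=go(cov,(295,105),(245,105),3.5,lambda k:.054 if k[0]=="b" else .006)
Q=go(box,(150,40),(88,40),3.1,lambda k:.055 if k[0]=="s" else .05)
# fits: 2D rigid
def rigid(model,P):
    M=np.array([model[k] for k in model],float);W=np.array([P[k][:2] for k in model])
    m,w=M.mean(0),W.mean(0); H=(M-m).T@(W-w); a=np.arctan2(H[0,1]-H[1,0],H[0,0]+H[1,1])
    R=np.array([[np.cos(a),-np.sin(a)],[np.sin(a),np.cos(a)]]); t=w-R@m
    print("origin",t.round(4),"ang",np.degrees(a).round(2),"res mm",((W-(M@R.T+t))*1e3).round(1).tolist())
rigid({"A":(-.055,.05),"B":(.06,.05),"TL":(.085,.03),"TR":(.085,-.03),"C":(.06,-.05),"D":(-.055,-.05)},P)
rigid({"barL":(0,.045),"barR":(0,-.045)},P)
rigid({"s1":(.086,.069),"s2":(.086,-.069),"s3":(.05,-.069),"s4":(.05,.069),"b3":(-.086,-.069),"b4":(-.086,.069)},Q)
E
python3 m.py
```

```text
A tri [ 538.8 -147.7   10.8] err 0.0 plane [ 538.  -147.9] [ 537.7 -147.1]
B tri [ 639.9 -198.4    4.6] err 0.2 plane [ 639.7 -198.3] [ 640.  -198.4]
TL tri [ 653.3 -225.4   10.8] err 0.3 plane [ 653.8 -226.3] [ 653.2 -225.7]
TR tri [ 627.1 -279.1    6.3] err 0.5 plane [ 627.3 -279.1] [ 626.9 -279.3]
C tri [ 596.6 -286.3    6.4] err 1.6 plane [ 595.9 -286.7] [ 597.4 -286.1]
D tri [ 494.4 -236.3    5. ] err 0.2 plane [ 494.8 -236. ] [ 494.6 -236.3]
barR tri [ 544.3 -255.2   49.4] err 0.1 plane [ 545.2 -253.9] [ 545.4 -254.7]
barL tri [ 585.  -176.7   38.3] err 1.0 plane [ 586.7 -174.9] [ 586.7 -177.8]
s1 tri [613.2  71.9  51.5] err 0.3 plane [613.1  70.1] [613.7  69.7]
s2 tri [643.1 -64.8  55.4] err 0.7 plane [643.5 -64.6] [642.8 -64.8]
s3 tri [608.5 -74.2  60. ] err 0.1 plane [608.3 -73.5] [608.1 -72.6]
s4 tri [580.   61.2  58.2] err 0.7 plane [579.3  62.5] [579.8  63.3]
b3 tri [ 476.2 -100.6   50.6] err 1.6 plane [ 476.8 -100.3] [ 475.2 -100.6]
b4 tri [448.8  32.2  54. ] err 0.2 plane [447.3  33.8] [446.8  34.5]
origin [ 0.5647 -0.2157] ang -26.16 res mm [[0.5, -0.9], [-0.7, -1.1], [-0.7, 0.2], [-0.6, 0.9], [0.1, 0.6], [1.4, 0.2]]
origin [ 0.566  -0.2153] ang -28.02 res mm [[-0.4, -0.8], [0.4, 0.8]]
origin [ 0.5449 -0.0154] ang 12.11 res mm [[-1.1, -0.2], [-0.4, 0.0], [-0.1, -0.7], [0.2, 0.3], [0.7, 0.4], [0.7, 0.1]]
```

The fits agree to about 1 mm: cover handle (0.565,-0.216) at yaw -26.2°, box (0.545,-0.015) at yaw 12.1°. Triangulated heights are about 6 mm for the board and 51–60 mm for the strip and rim, as stated. Now I'll align above the handle.

Emit:
{"name": "send_rows", "arguments": {
  "commands": [
    [[-0.15,-1.85,0],[0,0,0],105],
    [[0,0,2],[0,0,-7.1],105],
    [[0,0,3],[0,0,-7.1],105],
    [[0,0,3],[0,0,-7.1],105],
    [[0,0,3],[0,0,-7.1],105],
    [[0,0,3],[0,0,-7.1],105],
    [[0,0,3],[0,0,-7.1],105],
    [[0,0,1],[0,0,0],105]
  ]
}}

```text
time: 2.85
position: [0.5637, -0.2119, 0.122]
eef_rot: [[0.433, 0.901, -0.005], [0.901, -0.433, 0.003], [0.001, -0.005, -1.0]]
ft_force: [-0.7, 1.0, 0.1]
width: 0.584
```

Emit:
{"name": "send_rows", "arguments": {
  "commands": [
    [[0,0,0],[0,0,0],105],
    [[0,0,0],[0,0,0],105]
  ]
}}

```text
time: 3.05
position: [0.5668, -0.2139, 0.1263]
eef_rot: [[0.437, 0.9, 0.002], [0.9, -0.437, -0.001], [-0.0, 0.002, -1.0]]
ft_force: [0.4, -0.7, 1.0]
width: 0.586
```

```bash
cat > d.py <<'E'
from h import *
import sys
s=ctrl.read_state(); R=s["eef_rot"]; g=s["position"]-0.0188*R[:,2]
x,y,z,yaw,th=map(float,sys.argv[1:6]) # target grasp point (m) , yaw of tool y, tilt deg (tongue down)
from scipy.spatial.transform import Rotation as Ro
a=np.radians(yaw); Y=np.array([np.cos(a),np.sin(a),0]); Z=np.array([0,0,-1.]); X=np.cross(Y,Z)
T=np.c_[X,Y,Z]@Ro.from_rotvec([np.radians(th),0,0]).as_matrix()
p=np.array([x,y,z])+0.0188*T[:,2]
print("t",s["time"],"grasp",g.round(4),"tool shift cm",((R.T@(p-s["position"]))*100).round(2),"turn",np.degrees(Ro.from_matrix(R.T@T).as_rotvec()).round(2),"w",round(s["width"],3),"F",s["ft_force"].round(1),"q",s["q"].round(0))
E
python3 d.py .5647 -.2157 .042 -26.2 0
```

```text
t 3.05 grasp [ 0.5668 -0.2139  0.1451] tool shift cm [-0.26 -0.13 10.31] turn [0.12 0.01 0.32] w 0.586 F [ 0.4 -0.7  1. ] q [-31.  25.  87.   0.  68.  -5.]
```

Emit:
{"name": "send_rows", "arguments": {
  "commands": [
    [[-0.26,-0.13,2.5],[0,0,0],105],
    [[0,0,2.5],[0,0,0],105],
    [[0,0,2.5],[0,0,0],105],
    [[0,0,2],[0,0,0],105],
    [[0,0,0.8],[0,0,0],105],
    [[0,0,0],[0,0,0],105]
  ]
}}

```text
time: 3.65
position: [0.5643, -0.2156, 0.0221]
eef_rot: [[0.435, 0.9, 0.0], [0.9, -0.435, -0.0], [0.0, 0.0, -1.0]]
ft_force: [-0.1, 0.7, -0.0]
width: 0.586
```

```bash
python3 d.py .5647 -.2157 .042 -26.2 0; python3 shot.py w4
```

```text
t 3.65 grasp [ 0.5643 -0.2156  0.0409] tool shift cm [ 0.01  0.04 -0.11] turn [ 0.02 -0.    0.39] w 0.586 F [-0.1  0.7 -0. ] q [-31.  31.  93.   0.  56.  -6.]
3.65 [ 0.56425801 -0.2156087   0.02207693] [[0.435, 0.9, 0.0], [0.9, -0.435, -0.0], [0.0, 0.0, -1.0]] [-31.5  31.1  93.3   0.   55.6  -5.7] 0.5864081307140481
```

View pics/w4.png

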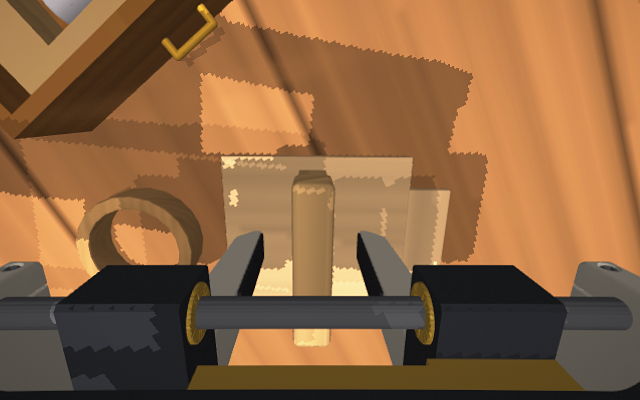

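The bar (312,260) lies centred between the fingers, and the ring at (140,235) is clear. Next: grip and lift.

Emit:
{"name": "send_rows", "arguments": {
  "commands": [
    [[0,0,0],[0,0,0],255],
    [[0,0,0],[0,0,0],255],
    [[0,0,0],[0,0,0],255],
    [[0,0,0],[0,0,0],255],
    [[0,0,0],[0,0,0],255],
    [[0,0,0],[0,0,0],255]
  ],
  "newtons": 30
}}

```text
time: 4.3
position: [0.5642, -0.2156, 0.022]
eef_rot: [[0.435, 0.901, 0.001], [0.901, -0.435, -0.0], [-0.0, 0.001, -1.0]]
ft_force: [0.3, -1.3, 1.9]
width: 0.21
```

Emit:
{"name": "send_rows", "arguments": {
  "commands": [
    [[0,0,-1],[0,0,0],255],
    [[0,0,-2],[0,0,0],255],
    [[0,0,-3],[0,0,0],255],
    [[0,0,-3],[0,0,0],255],
    [[0,0,-3],[0,0,0],255],
    [[0,0,-2],[0,0,0],255],
    [[0,0,0],[0,0,0],255],
    [[0,0,0],[0,0,0],255]
  ]
}}

```text
time: 5.1
position: [0.5638, -0.2153, 0.1616]
eef_rot: [[0.434, 0.901, 0.0], [0.901, -0.434, -0.0], [-0.0, 0.0, -1.0]]
ft_force: [-0.7, -1.0, -1.8]
width: 0.216
```

```bash
python3 shot.py w5
python3 - <<'E'
from h import *
# box-frame handle targets -> world
a=np.radians(12.1);o=np.array([.5449,-.0154])
for xt,zt,th in [(38,80,15),(38,36.5,15),(71,36.5,15),(71,34,15),(71,34,10),(71,34,5),(71,34,0)]:
    t=np.radians(th); hx=xt-85*np.cos(t)+39*np.sin(t); hz=zt+85*np.sin(t)+39*np.cos(t)
    print((xt,zt,th),(o+hx/1e3*np.array([np.cos(a),np.sin(a)])).round(4),round(hz/1e3,4))
E
python3 d.py .5 -.0 .15 12.1 15
```

```text
5.1 [ 0.56377531 -0.21531602  0.16156606] [[0.434, 0.901, 0.0], [0.901, -0.434, -0.0], [-0.0, 0.0, -1.0]] [-31.5  22.6  85.   -0.   72.3  -5.7] 0.2158557662272063
(38, 80, 15) [ 0.5116 -0.0225] 0.1397
(38, 36.5, 15) [ 0.5116 -0.0225] 0.0962
(71, 36.5, 15) [ 0.5439 -0.0156] 0.0962
(71, 34, 15) [ 0.5439 -0.0156] 0.0937
(71, 34, 10) [ 0.5391 -0.0166] 0.0872
(71, 34, 5) [ 0.5349 -0.0176] 0.0803
(71, 34, 0) [ 0.5312 -0.0183] 0.073
t 5.15 grasp [ 0.5632 -0.215   0.1793] tool shift cm [ 16.32 -15.41   2.9 ] turn [ 14.34  -5.   -37.63] w 0.209 F [ 0.8  0.2 -1.8] q [-31.  23.  85.  -0.  72.  -6.]
```

View pics/w5.png

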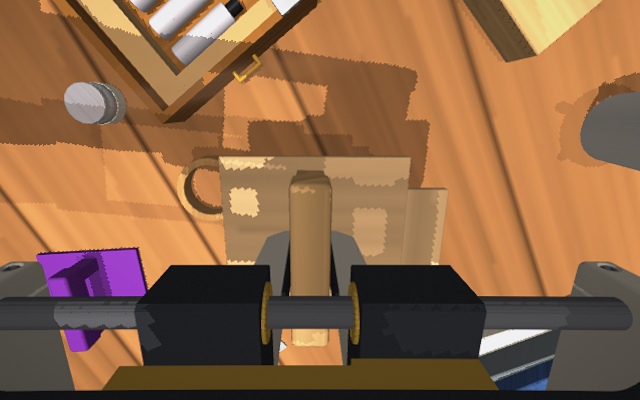

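The cover hangs level, with the bar centred in the jaws (312,260). Carrying it over the box.

Emit:
{"name": "send_rows", "arguments": {
  "commands": [
    [[3,-2.6,0],[0,0,0],255],
    [[3,-2.6,0],[0,0,0],255],
    [[3,-2.6,0],[0,0,0],255],
    [[3,-2.6,0],[0,0,0],255],
    [[3,-2.6,0],[0,0,0],255],
    [[0,0,0],[0,0,-6],255],
    [[0,0,0],[0,0,-6],255],
    [[0,0,0],[0,0,-6],255]
  ]
}}

```text
time: 5.95
position: [0.5108, -0.023, 0.1599]
eef_rot: [[0.13, 0.992, -0.003], [0.992, -0.13, 0.001], [0.0, -0.003, -1.0]]
ft_force: [-0.2, -0.1, -1.3]
width: 0.211
```

Emit:
{"name": "send_rows", "arguments": {
  "commands": [
    [[0,0,0],[0,0,-6],255],
    [[0,0,0],[0,0,-6],255],
    [[0,0,0],[0,0,-6],255],
    [[0,0,0],[0,0,-2],255],
    [[0,0,0],[5,0,0],255],
    [[0,0,0],[5,0,0],255],
    [[0,0,0],[5,0,0],255],
    [[0,0,0],[0,0,0],255]
  ]
}}

```text
time: 6.75
position: [0.5123, -0.0234, 0.1586]
eef_rot: [[-0.213, 0.942, -0.258], [0.977, 0.206, -0.054], [0.002, -0.264, -0.965]]
ft_force: [0.6, -0.1, -1.1]
width: 0.212
```

```bash
python3 d.py .5116 -.0225 .1387 12.1 15;python3 shot.py w6; python3 -c "
from h import *
cv2.imwrite('pics/side6.png',ctrl.get_image('side')[:,:,::-1])"
```

```text
t 6.75 grasp [ 0.5171 -0.0224  0.1768] tool shift cm [0.1  0.49 3.81] turn [-0.31 -0.06  0.22] w 0.212 F [ 0.6 -0.1 -1.1] q [-11.  24.  86.  -6.  85. -22.]
6.75 [ 0.51227503 -0.02341836  0.15862938] [[-0.213, 0.942, -0.258], [0.977, 0.206, -0.054], [0.002, -0.264, -0.965]] [-10.8  23.7  85.7  -5.9  84.8 -21.9] 0.21208953064523003
```

View pics/w6.png

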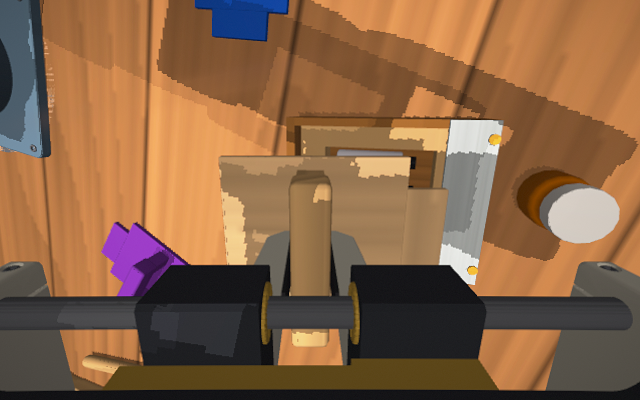

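The cover is tilted over the box, its tongue (428,230) short of the strip (470,190) and parallel to it. The jar at (580,213) is beyond the strip.

```bash
python3 d.py .5116 -.0225 .0952 12.1 15; python3 -c "
from h import *
print(tri(cam('scene'),(257,266),cam('side'),(240,186)))"
```

```text
t 6.85 grasp [ 0.5162 -0.0225  0.1779] tool shift cm [0.08 1.72 8.1 ] turn [-0.11 -0.04  0.2 ] w 0.211 F [-0.4  0.9 -0.8] q [-11.  23.  86.  -6.  85. -22.]
(array([0.68405812, 0.0160264 , 0.05968409]), np.float64(0.004039687464064176))
```

Emit:
{"name": "send_rows", "arguments": {
  "commands": [
    [[0.08,0.4,2],[0,0,0],255],
    [[0,0.45,2],[0,0,0],255],
    [[0,0.45,2],[0,0,0],255],
    [[0,0.2,1.05],[0,0,0],255],
    [[0,0.2,1.05],[0,0,0],255],
    [[0,0,0],[0,0,0],255],
    [[0,0,0],[0,0,0],255]
  ]
}}

```text
time: 7.55
position: [0.5076, -0.0242, 0.0795]
eef_rot: [[-0.212, 0.944, -0.252], [0.977, 0.205, -0.055], [-0.0, -0.258, -0.966]]
ft_force: [0.1, 0.0, -0.4]
width: 0.214
```

```bash
python3 d.py .5116 -.0225 .0952 12.1 15; python3 d.py .5439 -.0156 .0952 12.1 15; python3 -c "
from h import *
i=ctrl.get_image('side')[110:260,210:380,::-1]
j=ctrl.get_image('wrist')[90:260,300:520,::-1]
cv2.imwrite('pics/c7.png',np.hstack([cv2.resize(i,(453,400)),cv2.resize(j,(340,400),interpolation=2)[:, :]]))"
```

```text
t 7.55 grasp [ 0.5124 -0.0231  0.0977] tool shift cm [0.08 0.   0.25] turn [0.05 0.05 0.13] w 0.214 F [ 0.1  0.  -0.4] q [-11.  28.  92.  -6.  75. -21.]
t 7.55 grasp [ 0.5124 -0.0231  0.0977] tool shift cm [ 0.07  3.19 -0.6 ] turn [0.05 0.05 0.13] w 0.214 F [ 0.1  0.  -0.4] q [-11.  28.  92.  -6.  75. -21.]
```

View pics/c7.png

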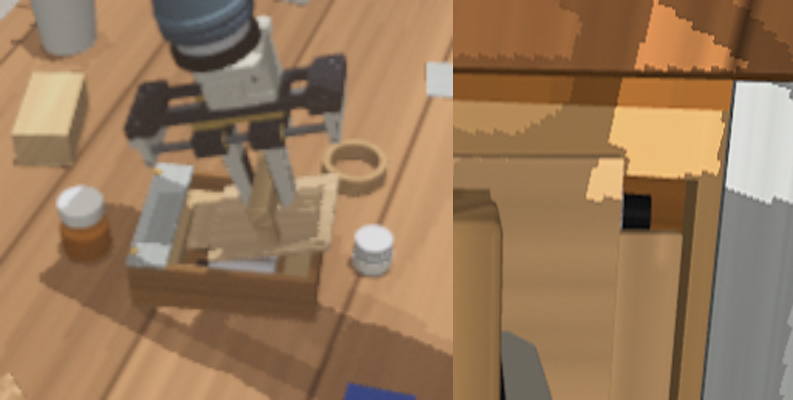

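The tongue is inside the mouth just short of the strip and square to it (right-hand crop (650,235) vs the strip at 710). Lower 2.5 mm, then slide under.

Emit:
{"name": "send_rows", "arguments": {
  "commands": [
    [[0.07,0,0.25],[0,0,0],255],
    [[0,0.53,-0.14],[0,0,0],255],
    [[0,0.53,-0.14],[0,0,0],255],
    [[0,0.53,-0.14],[0,0,0],255],
    [[0,0.53,-0.14],[0,0,0],255],
    [[0,0.53,-0.14],[0,0,0],255],
    [[0,0.53,-0.14],[0,0,0],255],
    [[0,0,0],[0,0,0],255]
  ]
}}

```text
time: 8.45
position: [0.5396, -0.0164, 0.0763]
eef_rot: [[-0.212, 0.944, -0.252], [0.977, 0.205, -0.055], [-0.0, -0.258, -0.966]]
ft_force: [0.3, -0.1, -1.0]
width: 0.21
```

```bash
python3 d.py .5439 -.0156 .0952 12.1 15;  python3 d.py .5391 -.0166 .0872 12.1 10; python3 d.py .5349 -.0176 .0798 12.1 5; python3 -c "
from h import *
i=ctrl.get_image('side')[110:260,210:380,::-1]
j=ctrl.get_image('wrist')[90:260,300:520,::-1]
cv2.imwrite('pics/c8.png',np.hstack([cv2.resize(i,(453,400)),cv2.resize(j,(340,400),interpolation=2)[:, :]]))"
```

```text
t 8.45 grasp [ 0.5444 -0.0154  0.0945] tool shift cm [-0.01 -0.07 -0.05] turn [0.03 0.05 0.15] w 0.21 F [ 0.3 -0.1 -1. ] q [-10.  31.  87.  -6.  76. -20.]
t 8.45 grasp [ 0.5444 -0.0154  0.0945] tool shift cm [-0.   -0.17  0.84] turn [-4.97  0.04  0.16] w 0.21 F [ 0.3 -0.1 -1. ] q [-10.  31.  87.  -6.  76. -20.]
t 8.45 grasp [ 0.5444 -0.0154  0.0945] tool shift cm [-0.01 -0.23  1.64] turn [-9.97  0.03  0.16] w 0.21 F [ 0.3 -0.1 -1. ] q [-10.  31.  87.  -6.  76. -20.]
```

View pics/c8.png

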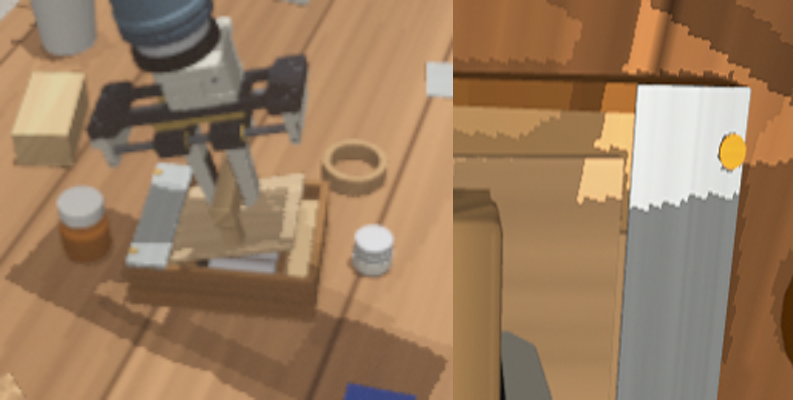

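The tongue has gone under the strip, with no contact force. Swing down the first 10°.

Emit:
{"name": "send_rows", "arguments": {
  "commands": [
    [[0,-0.1,0.42],[-2.5,0,0],255],
    [[0,-0.07,0.42],[-2.5,0,0],255],
    [[0,-0.05,0.4],[-2.5,0,0],255],
    [[0,-0.05,0.4],[-2.5,0,0],255],
    [[0,0,0],[0,0,0],255],
    [[0,0,0],[0,0,0],255]
  ]
}}

```text
time: 9.15
position: [0.5329, -0.0179, 0.0613]
eef_rot: [[-0.212, 0.974, -0.086], [0.977, 0.211, -0.019], [-0.0, -0.088, -0.996]]
ft_force: [-0.2, 1.5, -1.3]
width: 0.211
```

```bash
python3 d.py .5349 -.0176 .0798 12.1 5;  python3 d.py .5312 -.0183 .0725 12.1 0
```

```text
t 9.15 grasp [ 0.5345 -0.0176  0.0801] tool shift cm [-0.01  0.04  0.02] turn [-0.04  0.02  0.12] w 0.211 F [-0.2  1.5 -1.3] q [-12.  25.  97.  -2.  62. -23.]
t 9.15 grasp [ 0.5345 -0.0176  0.0801] tool shift cm [-0.   -0.11  0.78] turn [-5.04  0.01  0.12] w 0.211 F [-0.2  1.5 -1.3] q [-12.  25.  97.  -2.  62. -23.]
```

Emit:
{"name": "send_rows", "arguments": {
  "commands": [
    [[0,-0.05,0.4],[-2.5,0,0],255],
    [[0,-0.05,0.38],[-2.5,0,0],255],
    [[0,0,0],[0,0,0],255],
    [[0,0,0.08],[0,0,0],255],
    [[0,0,0],[0,0,0],255]
  ]
}}

```text
time: 9.65
position: [0.5324, -0.0182, 0.0527]
eef_rot: [[-0.212, 0.977, -0.0], [0.977, 0.212, -0.0], [-0.0, -0.0, -1.0]]
ft_force: [-0.1, -0.5, -1.7]
width: 0.213
```

```bash
python3 d.py .5312 -.0183 .0708 12.1 0
```

```text
t 9.65 grasp [ 0.5324 -0.0182  0.0715] tool shift cm [ 0.02 -0.12  0.07] turn [-0.01  0.02  0.16] w 0.213 F [-0.1 -0.5 -1.7] q [-14.  23. 102.  -0.  55. -26.]
```

Emit:
{"name": "send_rows", "arguments": {
  "commands": [
    [[0,0,0.05],[0,0,0],255],
    [[0,0,0.05],[0,0,0],255],
    [[0,0,0],[0,0,0],255]
  ]
}}

```text
time: 9.95
position: [0.5323, -0.0181, 0.052]
eef_rot: [[-0.212, 0.977, 0.001], [0.977, 0.212, -0.0], [-0.0, 0.001, -1.0]]
ft_force: [-0.5, 0.2, 2.4]
width: 0.21
```

```bash
python3 d.py .5312 -.0183 .0708 12.1 0
```

```text
t 9.95 grasp [ 0.5323 -0.0181  0.0708] tool shift cm [ 0.01 -0.11 -0.  ] turn [0.05 0.03 0.15] w 0.21 F [-0.5  0.2  2.4] q [-14.  23. 102.  -0.  55. -26.]
```

Contact (2.4 N up). Open only partway, to keep the fingers off the strip, then rise.

Emit:
{"name": "send_rows", "arguments": {
  "commands": [
    [[0,0,0],[0,0,0],150],
    [[0,0,0],[0,0,0],140],
    [[0,0,0],[0,0,0],140],
    [[0,0,0],[0,0,0],140]
  ]
}}

```text
time: 10.35
position: [0.5315, -0.0181, 0.0513]
eef_rot: [[-0.212, 0.977, -0.0], [0.977, 0.212, 0.0], [0.0, -0.0, -1.0]]
ft_force: [0.8, -0.2, 0.1]
width: 0.444
```

Emit:
{"name": "send_rows", "arguments": {
  "commands": [
    [[0,0,-1],[0,0,0],140],
    [[0,0,-2],[0,0,0],140],
    [[0,0,-3],[0,0,0],140],
    [[0,0,-4],[0,0,0],140],
    [[0,0,-4],[0,0,0],140],
    [[-4,0,0],[0,0,0],140],
    [[-4,0,0],[0,0,0],140],
    [[0,0,0],[0,0,0],140]
  ]
}}

```text
time: 11.15
position: [0.5498, -0.1005, 0.1927]
eef_rot: [[-0.209, 0.978, 0.002], [0.978, 0.209, -0.003], [-0.003, 0.002, -1.0]]
ft_force: [0.4, 0.5, -0.6]
width: 0.452
```

```bash
python3 shot.py w9; python3 -c "
from h import *
i=ctrl.get_image('side')[110:260,210:380,::-1]
j=cv2.imread('pics/w9.png')
cv2.imwrite('pics/c9.png',np.hstack([cv2.resize(i,(340,300)),cv2.resize(j,(460,300))]))"
```

```text
11.15 [ 0.54980121 -0.10051162  0.19270981] [[-0.209, 0.978, 0.002], [0.978, 0.209, -0.003], [-0.003, 0.002, -1.0]] [-21.7  16.7  89.1  -0.1  74.  -33.8] 0.4520063372483628
```

View pics/c9.png

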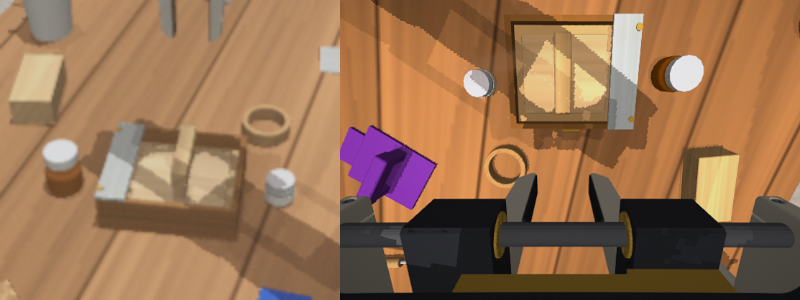

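```bash
python3 -c "
from station import ctrl
print(ctrl.finish_job())"
```

```text
the job is handed in; nothing more can be done
None
```

The larger cover is on the paint box with its tongue under the steel strip, and the job is handed in at about 11 s on the robot's clock. I gripped it by its handle and lifted it. I then tilted it tongue-down 15°, slid the tongue about 21 mm under the strip and swung it flat. After that I opened the fingers partway and drew back.

- **Seating height:** on contact, the measured handle height was about 72 mm, the stated seated value, with only 2.4 N pushing up. The highest wrist force I read was about 2.5 N.
- **Last pictures:** the side and wrist views after release show the cover lying flat inside the walls, with the gripper clear of it. The box's other neighbours look undisturbed. I did not approach the smaller cover, but those last pictures don't show it.
- **Disagreements:** one of the handle's end points triangulated about 16 mm too low because its end was in shadow, so I relied on the board outline, which fitted to about 1 mm. I did not triangulate the cover's final position again. I viewed 11 pictures, one over the budget of 10.

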